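Calibrate the training torch on the sloping touch pad

TASK

Lift the training torch out of its holder and calibrate it: turn it about its own axis so that its checked tracking panel faces the way the yellow arrow points, and rest its copper tip on the black dot of the red touch pad with the torch square to the sloping blue face, pressing lightly so that the sprung pad sinks about half-way (some 3 N) and never hits its stop. Finish while still holding the torch there, still and pressed; do not put it down, and leave the arrow disc and the other things on the table alone.

Things in the scene. Friction and masses are not known exactly. Their poses are not given: they have to be found in the camera images.
- torch_grip (a point): Middle of the handle of the loose training torch, a straight pen-like tool 178 mm long, 0.2 kg, standing tip down in its holder. Round dark-grey handle, 30 mm across and 72 mm long, ends 176 mm from the tip; red body 32 mm across below it. This point is on the axis, 140 mm from the tip end. z axis: along the torch from tip to handle; x axis: towards its tracking panel
- torch_tip (a point): End of the torch's rounded copper tip (10 mm across, 13 mm long; then brass nozzle 18 mm across up to 60 mm, black collar 42 mm across from 60 to 66 mm, red body from 66 to 104 mm), on the axis; axes as torch_grip. 15 mm above the table while it stands in the holder
- torch_panel (a point): Middle of the outer, black-and-white checked side of the torch's tracking panel: white plate 42 wide, 34 high, 4 mm thick, held out on one side of the red body, 32 mm from the torch's axis (along its x axis) and 85 mm from the tip; axes as torch_grip
- holder_rim (a point): Centre of the mouth of the torch holder: fixed aluminium tube, 36 mm outside, 22 mm inside, on a dark steel base 100 x 100 x 12; the mouth is 75 mm above the table. The torch's collar rests on it with the tip 60 mm deep in the tube; the torch lifts straight up out of it
- pad_top (a point): Black dot at the centre of the flat top of the sprung red touch pad, 24 mm across, on the blue sloping face of the calibration station. The pad stands square out of that face, its top 18 mm off it, about 72 mm above the table; this point sinks with the pad. z axis: straight out of the face, the line along which the torch must lie; x axis: up the slope
- pad (a joint): How far the pad is pushed in along its axis, m: 0 when free, 0.012 at its stop. Springy: needs 0.5 N to start moving, 3.5 N at half-way (0.006), 6.5 N at the stop
- arrow_dir (a point): Point of the yellow arrow on the white disc (76 mm across) round the foot of the pad; 38 mm from the pad's axis, 5 mm off the blue face. x axis: the way the arrow points, outward from the pad; z axis: straight out of the face. The disc is set to any bearing up to 69 degrees either side of straight up the slope, and stays unless pushed
- station: The fixed calibration station: black base 150 x 130 mm, blue face 140 x 124 mm sloping 20 degrees from level with its low edge roughly towards the robot. Origin under its centre on the table; x axis away from the low edge, z up
- tee: Bystander: blue plastic tee-joint practice piece, 130 x 90 x 86 mm; origin under its base
- pipe: Bystander: short upright steel pipe, 60 mm across, 55 high; origin under its centre. It stands between holder and station
- helmet: Bystander: black welding helmet, 250 mm across, 185 high; origin under its centre
- spray: Bystander: white bottle with yellow label, 60 mm across, 170 high; origin under its centre
- hammer: Bystander: chipping hammer lying flat
- wirebrush: Bystander: brush lying flat
- bin: Bystander: yellow parts bin 120 x 190 x 60 mm holding two nozzles; origin under its centre

How it is judged:
By the outcome, as a careful person would: the job done as asked, in the order asked, and still so for the second after the job is handed in, while the arm keeps its last pose, push and grip.
It also fails if it takes over 42 s, if anything falls off the work surface, if the arm or the gripper's body presses on something with over 40 N, if the wrist force passes 120 N, or if a joint passes its speed limit or range.

ROBOT

A 6-joint arm with a two-finger parallel gripper is mounted at the origin on the work surface. World frame = base frame: x ahead of the robot, y to its left, z up, the work surface at z = 0. Lengths are in m, angles in degrees, forces in N, time in s.
With the tool pointing down it reaches from about 0.325 to 0.775 m from the base axis. Payload 5.5 kg.
Tool frame: the origin (TCP) lies at the centre of the arm's flange, where the gripper is bolted on; the fingertips stand 182 mm ahead of it and the grasp point (between the pads) lies 163 mm ahead of it; z points along the fingers, y is the line along which they close (so a half turn about z gives the same grasp; the last joint's range is limited). The gripper opens to 88 mm and grips with 3 to 60 N. Pads are 20 mm wide; open, the fingers measure 115 mm over their backs; the gripper's body (75 mm by 178 mm) begins 61 mm behind the grasp point.
Start: joints at [63.214, 5.22, 70.514, -0, 104.267, -3.249], TCP at [0.24, 0.55, 0.405] pointing down, gripper open.
Joint ranges: [-164.24, 164.24], [-49.07, 125.15], [9.68, 141.18], [-86.29, 266.29], [3.28, 154.24], [-151.56, 151.56]. Speed limits (degrees/s): [147.25, 147.25, 172.46, 180, 180, 180].

INTERFACE

Orientations are given as [roll, pitch, yaw] about the fixed x, y, z axes, in that order (R = Rz(yaw) Ry(pitch) Rx(roll)).
In Python, from station import r gives the robot as it stands. The module is installed in compiled form; this text tells all that it offers. Calls block until the motion is done:
- r.reach(position, orientation): joint-space move of the TCP to a pose.
- r.servo_line(position, rotation=None, speed=0.15): straight line of the TCP; rotation=None keeps the orientation; speed is the mean speed in m/s.
- r.move_joints(angles): joint-space move.
- r.let_go() and r.grab(squeeze=None): open the fingers fully, or close them until they stop; squeeze is the grip in N (None keeps the last).
- r.wait(seconds).
- r.inverse_kinematics(position, orientation): joint angles nearest the present ones, or None.
- r.sense(): the state.
- r.snapshot(name): name is "side" or "top" or "wrist"; returns a dict with "frame" (400x640x3 uint8, red, green, blue), "fx", "fy", "cx", "cy" (pixels), "R" (3x3) and "t" (3): a world point X has camera coordinates R X + t. Camera axes: x right, y down, z forward; pixel columns grow to the right and rows downward; lengths in m; the calibration is good to about 2 mm. The wrist camera is an equidistant fisheye: a pixel r from the principal point sees the ray r / f radians off the axis. A picture is of the moment at which its call begins. There is no depth.
A pose or a line that the arm cannot do raises r.IKError and nothing moves.
- r.hand_in(): hands the job in, once; it reports no verdict.
The state is a dict: "clock": time; "joints": joint angles; "joint_vel": joint speeds; "joint_torque": joint torques, N m; "tcp_pos": TCP position; "orientation": TCP orientation; "contact_force": force on the tool from outside, world axes, zero at the start; "torque": the same for the moment, N m; "opening": finger opening in m.
Only numpy, scipy, OpenCV 4.12 (cv2) and the standard library are available. Lean on these libraries where they do the work, as an engineer would, in place of code of your own. Each camera call takes 0.05 s, during which the arm holds its last target. There are 200 camera calls.

## Working session

There is one attempt and no reset: what is moved stays moved. The work goes in short steps, each a Python script; the robot and the scene stay as the last script left them, time stands still between calls to the robot, and variables do not carry over. Pictures are saved under pics/ and viewed, on a budget of 10 in all, crops included, one or two more only if the job needs it, and the job is handed in when it is done.

```bash
mkdir -p pics
python3 - <<'E'
from station import r
import cv2,pickle,numpy as np
d={}
for n in("side","top","wrist"):
    s=r.snapshot(n); d[n]=s; print(n,s["fx"],s["cx"],s["cy"],np.round(s["R"],3).tolist(),np.round(s["t"],3))
    cv2.imwrite(f"pics/{n}0.png",s["frame"][:,:,::-1])
pickle.dump(d,open("d0.pkl","wb"))
print(r.sense())
E
```

```text
side 512.4141214305218 324.13698396244615 196.9542083492405 [[0.906, -0.424, -0.001], [-0.324, -0.693, -0.644], [0.273, 0.584, -0.765]] [-0.507  0.219  1.479]
top 378.2406980282576 320.19495455709534 199.48124412862063 [[0.058, -0.998, 0.005], [-0.977, -0.057, -0.207], [0.207, 0.007, -0.978]] [-0.05   0.564  1.112]
wrist 309.70691628693146 321.9896532080103 197.76384421729736 [[0.399, 0.917, -0.002], [0.879, -0.381, 0.286], [0.261, -0.116, -0.958]] [-0.6   -0.034  0.391]
{'clock': 0.15, 'joints': array([ 6.32162848e+01,  5.25431992e+00,  7.05648889e+01, -6.25529680e-04,
        1.04265597e+02, -3.24769334e+00]), 'joint_vel': array([ 0.02951295, -0.10844275, -0.16214646,  0.16073118, -0.00397421,
       -0.00700918]), 'joint_torque': array([ 1.16108971e-03, -4.47045279e+01, -4.06906843e+01,  6.98944344e-02,
        2.73875910e-02, -7.31214982e-05]), 'tcp_pos': array([0.23961521, 0.55013971, 0.40376596]), 'orientation': array([-1.79915296e+02, -4.19895248e-03,  1.56463821e+02]), 'contact_force': array([ 0.4132313 , -0.61581054,  0.29328362]), 'torque': array([ 0.04488238,  0.01574934, -0.02129507]), 'opening': 0.087964746107592}
```

View pics/top0.png

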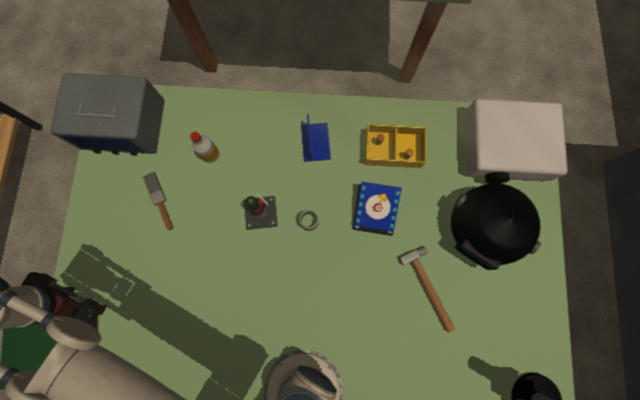

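View pics/side0.png

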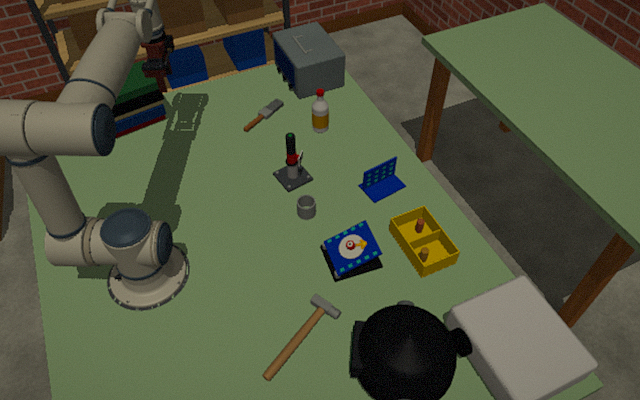

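The top view shows the torch and holder at about (257,207), the pipe at (307,220) and the station at (378,207) with the arrow pointing up-right. In the side view the torch is at (291,160), the pipe at (306,207) and the station at (352,248).

```bash
cat > h.py <<'E'
import numpy as np,cv2,pickle
from scipy.spatial.transform import Rotation as Ro
def ray(s,uv,fish=False):
    x=(uv[0]-s["cx"])/s["fx"]; y=(uv[1]-s["cy"])/s["fy"]
    if fish:
        th=np.hypot(x,y); k=np.sin(th)/max(th,1e-9); d=np.array([x*k,y*k,np.cos(th)])
    else: d=np.array([x,y,1.])
    R=np.array(s["R"]); d=R.T@d
    return -R.T@np.array(s["t"]), d/np.linalg.norm(d)
def onz(s,uv,z,fish=False):
    c,d=ray(s,uv,fish); return c+d*(z-c[2])/d[2]
def onplane(s,uv,p,n,fish=False):
    c,d=ray(s,uv,fish); return c+d*(np.dot(n,p-c)/np.dot(n,d))
def proj(s,X,fish=False):
    p=np.array(s["R"])@np.array(X)+np.array(s["t"])
    if fish:
        q=np.hypot(p[0],p[1]); k=np.arctan2(q,p[2])/max(q,1e-9)
    else: k=1/p[2]
    return np.array([s["cx"]+s["fx"]*p[0]*k, s["cy"]+s["fy"]*p[1]*k])
def tri(rays):
    A=0;b=0
    for c,d in rays:
        P=np.eye(3)-np.outer(d,d); A=A+P; b=b+P@c
    X=np.linalg.solve(A,b)
    return X,[float(np.linalg.norm((np.eye(3)-np.outer(d,d))@(X-c))) for c,d in rays]
E
python3 - <<'E'
from h import *
d=pickle.load(open("d0.pkl","rb"))
t,s,w=d["top"],d["side"],d["wrist"]
for n,u,z in(("torch",(250,201),.19),("base",(262,213),.012),("pad",(378,207),.072),("pipe",(307,220),.055)): print(n,onz(t,u,z).round(3))
for n,u,z in(("torch",(290,135),.19),("base",(292,178),.012),("pad",(351,245),.072),("pipe",(306,200),.055)): print(n,onz(s,u,z).round(3))
R=np.array(w["R"]); print("wcam",-R.T@w["t"])
T=Ro.from_euler("xyz",[-179.915,-.004,156.464],degrees=True).as_matrix()
print("cam in tool",T.T@(-R.T@w["t"]-[.2396,.5501,.4038]), (R@T).round(3))
def crop(x,u,v,h=37): return cv2.resize(x["frame"][v-h:v+h,u-h-13:u+h+13,::-1],(400,296),interpolation=cv2.INTER_CUBIC)
im=np.vstack([np.hstack([crop(t,258,207),crop(t,378,207)]),np.hstack([crop(s,292,160),crop(s,352,248)])])
cv2.imwrite("pics/c1.png",im)
E
```

```text
torch [0.522 0.173 0.19 ]
base [0.52  0.166 0.012]
pad [ 0.55  -0.195  0.072]
pipe [0.5   0.02  0.055]
torch [0.524 0.17  0.19 ]
base [0.515 0.155 0.012]
pad [ 0.549 -0.204  0.072]
pipe [0.505 0.015 0.055]
wcam [0.16689598 0.58313608 0.38298496]
cam in tool [0.07984641 0.00128612 0.02081873] [[ 0.001  1.     0.001]
 [-0.958  0.001 -0.286]
 [-0.286 -0.001  0.958]]
```

View pics/c1.png

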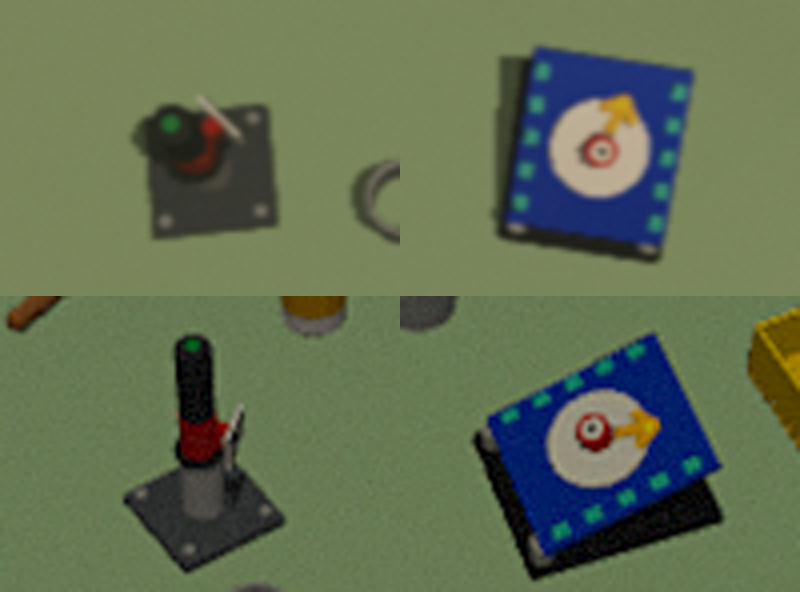

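Close up, the panel edge lies to the upper right of the torch, so it faces about yaw -45°. The arrow on the disc points about 30° right of straight up the slope. Next I'll take wrist views of the station, then of the torch.

Run:
```python
from station import r
from h import *
d={}
def shot(k):
    for n in ("wrist",):
        d[k]=r.snapshot(n)
r.reach([.549,-.196,.37],[180,0,172]); r.wait(.3); shot("A"); print(r.sense()["clock"],r.sense()["joints"].round(1))
r.reach([.52,-.11,.40],[180,0,172]); r.wait(.3); shot("B"); print(r.sense()["clock"])
r.reach([.518,.165,.42],[180,0,15]); r.wait(.3); shot("C"); print(r.sense()["clock"],r.sense()["joints"].round(1))
d["top"]=r.snapshot("top");d["side"]=r.snapshot("side")
pickle.dump(d,open("d1.pkl","wb"))
im=[cv2.resize(d[k]["frame"][:,:,::-1],None,fx=1,fy=1) for k in "ABC"]
cv2.imwrite("pics/a1.png",np.hstack([im[0][:,120:520],im[2][:,120:520]]))
cv2.imwrite("pics/b1.png",im[1])
```

```text
3.3417 [ -23.     2.3   77.     0.   100.6 -105. ]
4.1583
7.25 [ 14.1  -3.3  77.5  -0.  105.7  89.1]
```

View pics/a1.png

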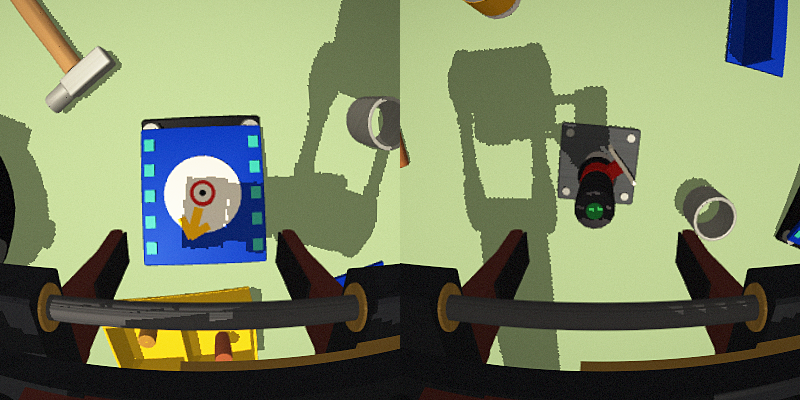

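View pics/b1.png

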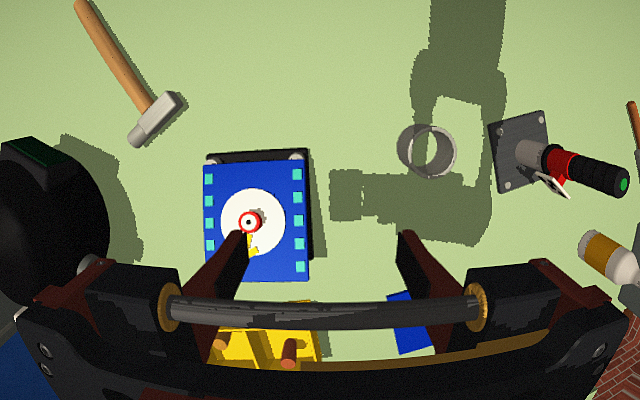

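In A the pad dot is at about (323,193), the blue corners are near (262,127), (380,125), (386,262) and (265,265), and the arrow points down-left. In C the torch cap is at (315,210) and the panel edge runs (330,147) to (356,186). B shows the same station with the pad at (248,222), and the torch with its panel checks at (552,185).

```bash
cat > m.py <<'E'
from h import *
d=pickle.load(open("d1.pkl","rb"))
def hsv(k): return cv2.cvtColor(d[k]["frame"],cv2.COLOR_RGB2HSV)
def comp(m,uv):
    n,l,st,c=cv2.connectedComponentsWithStats(m.astype(np.uint8),connectivity=8)
    ids=[i for i in range(1,n) if st[i,4]>=4]
    i=min(ids,key=lambda i:np.hypot(*(c[i]-uv))); return l==i,c[i],st[i]
Q={}
for k,c0 in(("A",(323,195)),("B",(255,222))):
    H=hsv(k); u,v=np.meshgrid(range(640),range(400))
    m=(H[...,0]>112)&(H[...,0]<128)&(H[...,1]>150)&(H[...,2]>40)&(np.hypot(u-c0[0],v-c0[1])<100)
    m,_,st=comp(cv2.morphologyEx(m.astype(np.uint8),cv2.MORPH_OPEN,np.ones((3,3))),c0)
    pts=np.argwhere(m)[:,::-1].astype(np.float32)
    hull=cv2.convexHull(pts)
    q=cv2.approxPolyN(hull,4) if hasattr(cv2,"approxPolyN") else cv2.approxPolyDP(hull,8,True)
    q=q.reshape(-1,2).astype(float); q=q[np.argsort(np.arctan2(*(q-q.mean(0)).T[::-1]))]
    Q[k]=q; print(k,st,q.tolist())
if __name__=="__main__":
    P=[];
    for a,b in zip(Q["A"],Q["B"]):
        X,e=tri([ray(d["A"],a,True),ray(d["B"],b,True)]); P.append(X); print(X.round(4),np.round(e,4))
    P=np.array(P); c=P.mean(0); n=np.linalg.svd(P-c)[2][2]; n*=np.sign(n[2])
    print("n",n.round(3),"slope",np.degrees(np.arccos(n[2])),"bearing of -n",np.degrees(np.arctan2(-n[1],-n[0])))
    print("edges",[round(float(np.linalg.norm(P[i]-P[i-1])),4) for i in range(4)],"c",c)
    w=d["A"];R=np.array(w["R"])
    # PnP on A with undistorted normalised points
    nd=[R@ray(w,q,True)[1] for q in Q["A"]]; im=np.array([[a[0]/a[2],a[1]/a[2]] for a in nd])
    # angular order starts at top-left in image (low edge), x station = image down, y station(left) = image right?
    ob=np.array([[-70,-62,0],[-70,62,0],[70,62,0],[70,-62,0]])/1000.
    print("ypos check P1-P0",(P[1]-P[0]).round(3))
    ok,rv,tv,er=cv2.solvePnPGeneric(ob,im,np.eye(3),None,flags=cv2.SOLVEPNP_IPPE)[:4]
    for a,b in zip(rv,tv) if not isinstance(ok,(bool,)) else []:
        M=R.T@Ro.from_rotvec(a.ravel()).as_matrix(); X=R.T@(b.ravel()-w["t"])
        print("PnP",X.round(4),M.round(3).tolist())
    z=[]
    for k,(a,b,cc,e) in (("B",(225,245,195,248)),("C",(300,370,130,200))):
        z.append(cv2.resize(d["B"]["frame"][140:220,500:600,::-1] if k=="B" else d["C"]["frame"][130:210,285:385,::-1],(400,320),interpolation=cv2.INTER_NEAREST))
    y=[cv2.resize(d["A"]["frame"][155:235,273:373,::-1],(400,320),interpolation=cv2.INTER_NEAREST)]
    y.append(cv2.resize(d["B"]["frame"][182:262,200:300,::-1],(400,320),interpolation=cv2.INTER_NEAREST))
    cv2.imwrite("pics/z1.png",cv2.resize(np.vstack([np.hstack(z),np.hstack(y)]),(750,600),interpolation=cv2.INTER_AREA))
E
python3 m.py
```

```text
A [357 212   3   3   9] [[357.0, 212.0], [359.0, 212.0], [359.0, 214.0], [357.0, 214.0]]
B [304 220   3   4  12] [[304.0, 220.0], [306.0, 220.0], [306.0, 223.0], [304.0, 223.0]]
[ 0.622  -0.1524 -0.0925] [0.0082 0.0082]
[ 0.6229 -0.1493 -0.0937] [0.0082 0.0082]
[ 0.6266 -0.1498 -0.0924] [0.0073 0.0073]
[ 0.6257 -0.1529 -0.0912] [0.0073 0.0073]
n [-0.246  0.421  0.873] slope 29.201843535558382 bearing of -n -59.67018013179074
edges [0.004, 0.0035, 0.004, 0.0035] c [ 0.62433004 -0.15109226 -0.09244567]
ypos check P1-P0 [ 0.001  0.003 -0.001]
PnP [  7.0673   1.1379 -17.6433] [[0.986, 0.101, 0.132], [-0.084, 0.988, -0.126], [-0.144, 0.114, 0.983]]
PnP [  7.0671   1.1379 -17.6434] [[0.665, 0.104, -0.74], [-0.149, 0.989, 0.005], [0.732, 0.107, 0.673]]
```

View pics/z1.png

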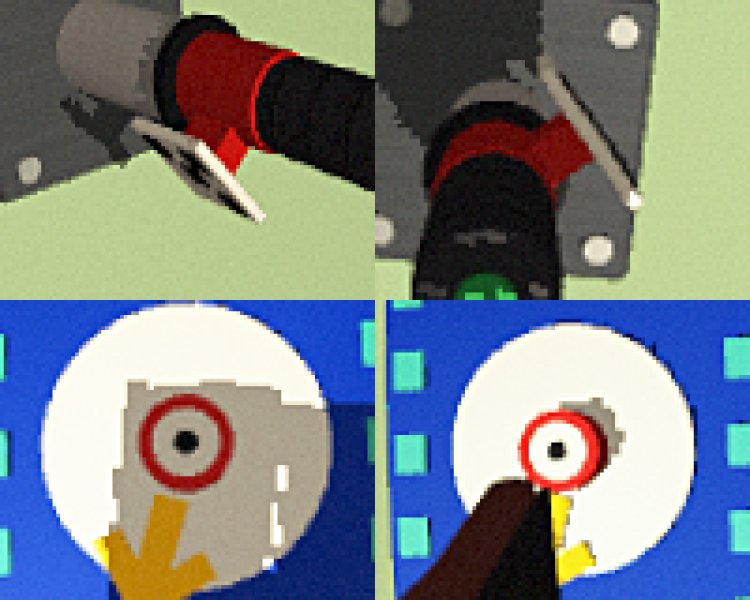

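The zoom shows the panel's top edge in C running about (329,146) to (353.5,183), with the pad dot at A (322.6,192.3) and B (248.8,222). My component pick took specks, so I'm switching it to the largest component.

```bash
sed -i 's/i=min(ids,key=lambda i:np.hypot(\*(c\[i\]-uv)))/i=max(ids,key=lambda i:st[i,4])/' m.py
cat >> m.py <<'E'
    # pad dot and arrow
    X,e=tri([ray(d["A"],(322.6,192.3),True),ray(d["B"],(248.8,222),True)]); print("dot",X.round(4),e)
    H=hsv("A"); 
    ym=(H[...,0]>12)&(H[...,0]<32)&(H[...,1]>180)&(H[...,2]>90)
    ym[:200]=0; ym[252:]=0; ym[:,:285]=0; ym[:,360:]=0
    ym,cy,st=comp(ym,0); print("arrow",cy,st)
    for nn in (n,):
        face0=X-0.018*nn
        pt=np.array([onplane(d["A"],p,face0+.005*nn,nn,True) for p in np.argwhere(ym)[:,::-1]])
        up=np.array([0,0,1])-nn*nn[2]; up/=np.linalg.norm(up); lf=np.cross(nn,up)
        q=np.c_[(pt-face0)@up,(pt-face0)@lf]
        rr=np.hypot(*q.T); b=np.degrees(np.arctan2(q[:,1],q[:,0]))
        print("arrow centroid bearing",np.degrees(np.arctan2(*q.mean(0)[::-1])),"tip",b[rr>rr.max()-2e-3].mean(),"rmax",rr.max(), "shaft",b[rr<.024].mean())
        print("face centre vs dot foot",c-face0)
    # torch
    def green(k):
        H=hsv(k); m=(H[...,0]>50)&(H[...,0]<85)&(H[...,1]>150)
        u,v=np.meshgrid(range(640),range(400)); 
        c0=dict(B=(623,184),C=(315,210))[k]; return comp(m&(np.hypot(u-c0[0],v-c0[1])<14),0)
    g=[green(k) for k in "BC"]; print([ (x[1],x[2]) for x in g])
    print("cap tri",tri([ray(d[k],x[1],True) for k,x in zip("BC",g)]), "cap C@.193",onz(d["C"],g[1][1],.193,True),"B",onz(d["B"],g[0][1],.193,True))
    a,b=[onz(d["C"],p,.117,True) for p in((329.3,146),(353.5,182.8))]
    t=b-a; print("panel ends",a,b,"len",np.linalg.norm(t),"normal yaw",np.degrees(np.arctan2(t[1],t[0]))+90,"mid",(a+b)/2)
E
python3 m.py
```

```text
A [367 213   5   6  23] [[367.0, 213.0], [371.0, 213.0], [371.0, 220.0], [367.0, 216.0]]
B [302 171   4   8  30] [[302.0, 171.0], [305.0, 171.0], [305.0, 178.0], [302.0, 178.0]]
[ 0.5097 -0.1419  0.1672] [0.0353 0.0353]
[ 0.5104 -0.1395  0.1662] [0.0353 0.0353]
[ 0.5153 -0.1402  0.1658] [0.0349 0.0349]
[ 0.5186 -0.1423  0.1494] [0.0339 0.0339]
n [ 0.182 -0.968  0.173] slope 80.02196837953811 bearing of -n 100.64590476389743
edges [0.0199, 0.0026, 0.005, 0.0168] c [ 0.51349519 -0.14097542  0.16213191]
ypos check P1-P0 [ 0.001  0.002 -0.001]
PnP [ 2.8142  0.4961 -5.7974] [[0.968, 0.223, 0.117], [-0.053, 0.633, -0.772], [-0.246, 0.741, 0.625]]
PnP [ 2.8071  0.4947 -5.7799] [[0.569, 0.609, -0.552], [-0.166, 0.743, 0.648], [0.805, -0.277, 0.524]]
dot [ 0.5478 -0.1934  0.071 ] [0.0002144950015035664, 0.00021449500150367624]
arrow [313.84146341 224.58333333] [299 207  31  33 492]
arrow centroid bearing 20.38395991832048 tip 20.495730528735635 rmax 1773.968798900523 shaft nan
face centre vs dot foot [-0.03107477  0.03505007  0.09422495]
[(array([622.75308642, 183.82716049]), array([619, 178,   8,  13,  81], dtype=int32)), (array([313.93777778, 210.50666667]), array([306, 202,  17,  17, 225], dtype=int32))]
cap tri (array([0.52256858, 0.17372271, 0.19101572]), [4.469538558678136e-05, 4.4695385586799447e-05]) cap C@.193 [0.52328682 0.17382933 0.193     ] B [0.52168004 0.17088221 0.193     ]
panel ends [0.56127672 0.17121681 0.117     ] [0.53371998 0.14000004 0.117     ] len 0.0416396478000511 normal yaw -41.43659061703684 mid [0.54749835 0.15560842 0.117     ]m.py:53: RuntimeWarning: Mean of empty slice.
  print("arrow centroid bearing",np.degrees(np.arctan2(*q.mean(0)[::-1])),"tip",b[rr>rr.max()-2e-3].mean(),"rmax",rr.max(), "shaft",b[rr<.024].mean())
  ret = ret.dtype.type(ret / rcount)
```

```bash
python3 - <<'E'
from m import *
for k,p in(("A",[(275,200),(275,240),(370,258),(380,225)]),("B",[(215,195),(230,270),(303,180)])): print(k,[hsv(k)[y,x].tolist() for x,y in p])
E
sed -i 's/H\[...,0\]>112/H[...,0]>106/' m.py; python3 m.py 2>&1 | grep -v "cap\|panel"
```

```text
A [367 213   5   6  23] [[367.0, 213.0], [371.0, 213.0], [371.0, 220.0], [367.0, 216.0]]
B [302 171   4   8  30] [[302.0, 171.0], [305.0, 171.0], [305.0, 178.0], [302.0, 178.0]]
A [[100, 199, 95], [112, 194, 233], [112, 218, 211], [114, 236, 107]]
B [[112, 227, 188], [108, 64, 20], [113, 217, 203]]
A [  261   125   125   140 10194] [[258.4303894042969, 128.32980346679688], [379.4954833984375, 123.92744445800781], [388.0784606933594, 261.25555419921875], [264.1355895996094, 265.2536926269531]]
B [ 203  159  106  123 6543] [[203.0, 163.8125], [304.6954040527344, 157.45652770996094], [308.6383056640625, 281.0], [203.0, 281.0]]
[ 0.4826 -0.2538  0.0179] [0.001 0.001]
[ 0.4945 -0.1259  0.026 ] [0. 0.]
[ 0.6227 -0.1388  0.0827] [0.0004 0.0004]
[ 0.6043 -0.2574  0.094 ] [0.0003 0.0003]
n [-0.465  0.066  0.883] slope 28.038599408028713 bearing of -n -8.053451718235989
edges [0.1436, 0.1287, 0.1407, 0.1206] c [ 0.55101443 -0.1939594   0.05514752]
ypos check P1-P0 [0.012 0.128 0.008]
PnP [ 0.551  -0.1927  0.0581] [[0.9, 0.135, -0.414], [-0.073, 0.984, 0.161], [0.429, -0.115, 0.896]]
PnP [ 0.5557 -0.1959  0.0599] [[0.99, 0.075, -0.117], [-0.085, 0.992, -0.089], [0.109, 0.098, 0.989]]
dot [ 0.5478 -0.1934  0.071 ] [0.0002144950015035664, 0.00021449500150367624]
arrow [313.84146341 224.58333333] [299 207  31  33 492]
arrow centroid bearing -16.35922139343705 tip -16.370007091176532 rmax 0.04381253153578134 shaft -17.724671341402548
face centre vs dot foot [-5.20828136e-03  6.74079905e-04  9.04260837e-06]
[(array([622.75308642, 183.82716049]), array([619, 178,   8,  13,  81], dtype=int32)), (array([313.93777778, 210.50666667]), array([306, 202,  17,  17, 225], dtype=int32))]
```

```bash
cat > s.py <<'E'
from m import *
def blue(k,c0):
    H=hsv(k); u,v=np.meshgrid(range(640),range(400))
    m=(H[...,0]>106)&(H[...,0]<128)&(H[...,1]>150)&(H[...,2]>40)&(np.hypot(u-c0[0],v-c0[1])<100)
    return comp(cv2.morphologyEx(m.astype(np.uint8),cv2.MORPH_OPEN,np.ones((3,3))),c0)[0]
dot=tri([ray(d["A"],(322.6,192.3),True),ray(d["B"],(248.8,222),True)])[0]
def frame(psi):
    x=np.array([np.cos(psi)*np.cos(np.radians(20)),np.sin(psi)*np.cos(np.radians(20)),np.sin(np.radians(20))])
    n=np.array([-np.cos(psi)*np.sin(np.radians(20)),-np.sin(psi)*np.sin(np.radians(20)),np.cos(np.radians(20))])
    return x,np.cross(n,x),n
def edges(k,m,psi):
    x,y,n=frame(psi); F=dot-.018*n; out={}
    r0,r1=np.where(m.any(1))[0][[0,-1]]; c0,c1=np.where(m.any(0))[0][[0,-1]]
    E={"L":[(np.where(m[v])[0][0]-.5,v) for v in range(r0+12,r1-12)],"R":[(np.where(m[v])[0][-1]+.5,v) for v in range(r0+12,r1-12)],
       "T":[(u,np.where(m[:,u])[0][0]-.5) for u in range(c0+12,c1-12)],"D":[(u,np.where(m[:,u])[0][-1]+.5) for u in range(c0+12,c1-12)]}
    for e,p in E.items():
        P=np.array([onplane(d[k],q,F,n,True) for q in p])-F; q=np.c_[P@x,P@y].astype(np.float32)
        vx,vy,x0,y0=cv2.fitLine(q,cv2.DIST_HUBER,0,.001,.001).ravel()
        a=np.degrees(np.arctan2(vy,vx)); a=(a+45)%90-45
        out[e]=(round(float(a),2),round(float(x0),4),round(float(y0),4))
    return out
if __name__=="__main__":
    for psi in (-6,-8,-10):
        for k,c in(("A",(323,195)),("B",(255,222))): print(psi,k,edges(k,blue(k,c),np.radians(psi)))
    H=hsv("A"); ym=(H[...,0]>12)&(H[...,0]<32)&(H[...,1]>180)&(H[...,2]>90)
    ym[:200]=0; ym[252:]=0; ym[:,:285]=0; ym[:,360:]=0; ym=comp(ym,0)[0]
    for psi in(-6,-8):
        x,y,n=frame(np.radians(psi)); F=dot-.018*n
        pt=np.array([onplane(d["A"],p,F+.005*n,n,True) for p in np.argwhere(ym)[:,::-1]])-F
        q=np.c_[pt@x,pt@y]; rr=np.hypot(*q.T); b=np.degrees(np.arctan2(q[:,1],q[:,0])); l,V=np.linalg.eigh(np.cov(q.T))
        print(psi,"arrow centroid",np.degrees(np.arctan2(*q.mean(0)[::-1])),"tip",b[rr>rr.max()-3e-3].mean(),rr.max(),rr.min(),"shaft",b[rr<.022].mean(),np.sum(rr<.022),"PCA",np.degrees(np.arctan2(V[1],V[0])))
E
python3 s.py|grep -v "^[AB]"
python3 - <<'E'
from station import r
print({k:r.sense()[k] for k in("clock","contact_force","tcp_pos","orientation")})
E
```

```text
-6 A {'L': (0.25, 0.0085, -0.0604), 'R': (0.14, 0.02, 0.0609), 'T': (0.21, -0.0697, 0.0056), 'D': (0.24, 0.0692, -0.0026)}
-6 B {'L': (29.12, -0.0035, -0.0438), 'R': (-0.1, 0.0016, 0.062), 'T': (0.42, -0.07, 0.0169), 'D': (27.62, 0.0448, 0.0048)}
-8 A {'L': (2.13, 0.0105, -0.0598), 'R': (2.02, 0.018, 0.0619), 'T': (2.3, -0.0699, 0.0036), 'D': (2.01, 0.0692, -0.0001)}
-8 B {'L': (30.89, -0.002, -0.0434), 'R': (1.78, -0.0004, 0.0621), 'T': (2.43, -0.0706, 0.0148), 'D': (29.41, 0.0446, 0.0065)}
-10 A {'L': (4.0, 0.0125, -0.059), 'R': (3.9, 0.0159, 0.0628), 'T': (4.38, -0.07, 0.0015), 'D': (3.79, 0.0692, 0.0025)}
-10 B {'L': (32.65, -0.0006, -0.0431), 'R': (3.65, -0.0025, 0.0623), 'T': (4.44, -0.071, 0.0127), 'D': (31.2, 0.0444, 0.0082)}
-6 arrow centroid -17.903921883499308 tip -17.709825905489556 0.0457028194560444 0.01459368958616288 shaft -19.218851905590057 67 PCA [-104.50954823  165.49045177]
-8 arrow centroid -15.746478756942363 tip -15.63221751427345 0.04563689466024362 0.014553690434894346 shaft -16.867200467943572 67 PCA [-102.52575688  167.47424312]
{'clock': 7.35, 'contact_force': array([-0.20102958, -0.02236811, -0.07714947]), 'tcp_pos': array([0.5180134 , 0.1649734 , 0.41999252]), 'orientation': array([-1.79999135e+02,  3.41883675e-07,  1.50001065e+01])}
```

Station yaw comes out at about -5.8°, with all edges consistent at ±70/±61 mm. Now I'll grasp the torch, lift it, and look again at it and the arrow.

Run:
```python
from station import r
from h import *
x,y=.5226,.1737
r.servo_line([x,y,.42],speed=.2); r.servo_line([x,y,.318],speed=.12)
s=r.sense(); print(s["clock"],s["contact_force"].round(2))
r.grab(45); s=r.sense(); print(s["clock"],s["opening"],s["contact_force"].round(2))
r.servo_line([x,y,.41],speed=.1); r.servo_line([x,y,.47],speed=.15); r.wait(.3)
s=r.sense(); print(s["clock"],s["opening"],s["contact_force"].round(2),s["torque"].round(3),s["tcp_pos"])
d={k:r.snapshot(k) for k in("wrist","top","side")}; d["s"]=s
pickle.dump(d,open("d2.pkl","wb"))
a=pickle.load(open("d1.pkl","rb"))["A"]["frame"]
def z(f,u,v,w=80,h=60): return cv2.resize(f[v-h//2:v+h//2,u-w//2:u+w//2,::-1],(400,300),interpolation=cv2.INTER_NEAREST)
c=lambda k,X:proj(d[k],X).astype(int)
im=np.vstack([np.hstack([z(a,315,222),cv2.resize(d["wrist"]["frame"][:,55:587,::-1],(400,300))]),
 np.hstack([z(d["top"]["frame"],*c("top",[x,y,.25]),),z(d["side"]["frame"],*c("side",[x,y,.24]),120,90)])])
print("top",c("top",[x,y,.25]),"side",c("side",[x,y,.24]))
cv2.imwrite("pics/g1.png",im)
```

```text
8.6 [ 0.63  0.2  -0.19]
9.525 0.02959364249931031 [-0.63  0.13 -0.09]
11.4417 0.029675311158946827 [-0.19  0.15 -2.43] [-0.039  0.162 -0.017] [0.52267137 0.17370538 0.4688965 ]
top [245 196] side [288 121]
```

View pics/g1.png

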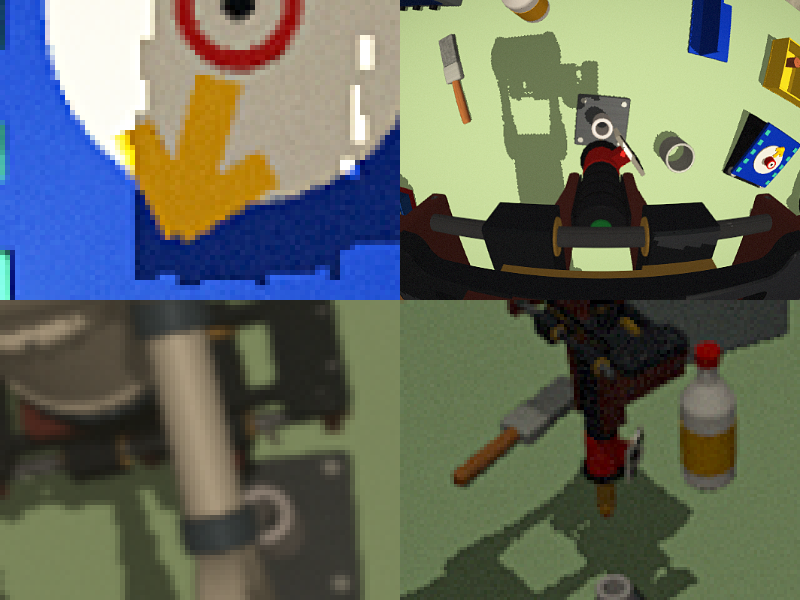

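The torch is up and held straight. The arrow tip in A is at about (311.6,240) and its shaft root at (319,207.6). The wrist view shows the panel edge from about (344,180) to (381,229), and the side view puts the copper tip at about (290,139.6).

```bash
python3 - <<'E' | grep -v "^[AB] \["
from s import *
e=pickle.load(open("d2.pkl","rb")); tcp=e["s"]["tcp_pos"]; T=Ro.from_euler("xyz",e["s"]["orientation"],degrees=True).as_matrix()
print(e["s"]["orientation"])
x,y,n=frame(np.radians(-5.8)); F=dot-.018*n
for p in((311.6,240),(319,207.6)):
    P=onplane(d["A"],p,F+.005*n,n,True)-F; print("arrow pt r,bearing",np.hypot(P@x,P@y),np.degrees(np.arctan2(P@y,P@x)),P@x,P@y)
tip=tcp+T@[0,0,.303]
print("pred tip",tip,"side px",proj(e["side"],tip),"collar top",proj(e["side"],tip+[0,0,.066]),"wrist px tip",proj(e["wrist"],tip,True))
for yaw in(-36,-41.4):
    a=np.radians(yaw); nn=np.array([np.cos(a),np.sin(a),0]); t=np.array([-nn[1],nn[0],0])
    print(yaw,"pred top outer corners wrist",[proj(e["wrist"],tip+[0,0,.102]+.032*nn+s*.021*t,True).round(1) for s in(1,-1)],[proj(e["wrist"],tip+[0,0,.102]+.028*nn+s*.021*t,True).round(1) for s in(1,-1)])
z=lambda f,u,v,w,h,W,H:cv2.resize(f[v-h//2:v+h//2,u-w//2:u+w//2,::-1],(W,H),interpolation=cv2.INTER_NEAREST)
im=np.hstack([z(e["wrist"]["frame"],360,205,60,80,450,600),z(e["side"]["frame"],291,125,35,60,350,600)])
cv2.imwrite("pics/g2.png",im)
E
```

```text
[-1.79998523e+02  9.99050866e-02  1.49985283e+01]
arrow pt r,bearing 0.04661148654932585 -15.55943935493359 0.044903301339013546 -0.012502967935483519
arrow pt r,bearing 0.014221975556649096 -17.192632124578623 0.013586486211081265 -0.004203805558065574
pred tip [0.52215902 0.1735762  0.16589696] side px [289.47202441 140.03170185] collar top [288.32609807 124.06769233] wrist px tip [323.64575911 191.66708161]
-36 pred top outer corners wrist [array([344.2, 179.1]), array([384.2, 229.2])] [array([338.9, 183.1]), array([379.1, 232.9])]
-41.4 pred top outer corners wrist [array([349.7, 181.1]), array([384. , 234.4])] [array([344.1, 184.7]), array([378.8, 237.6])]
```

View pics/g2.png

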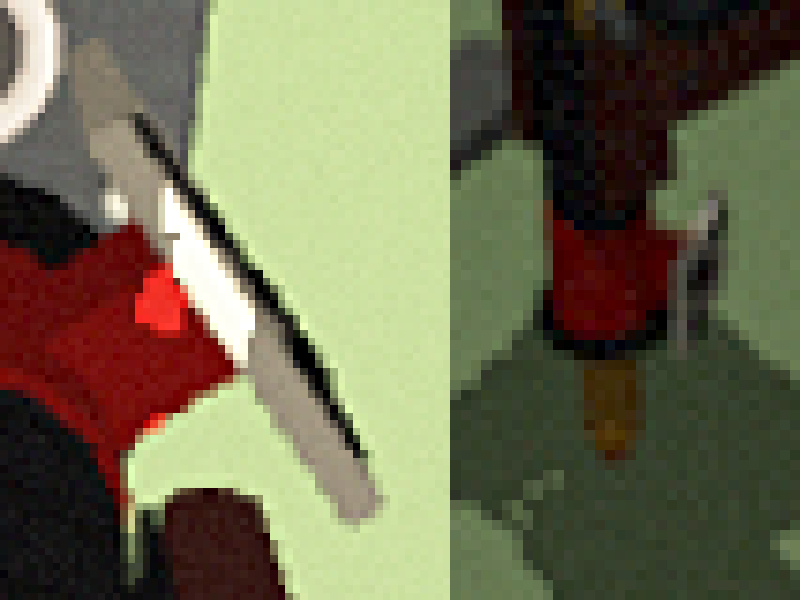

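The panel's true top corners (where the end face meets the top strip) are at about (348,180) and (381,232). That agrees with a yaw of -41.4°. The side view tip at (289.7,141) matches the prediction. Next I'll cross-check the dot and cap against the top and side cameras, and refine the arrow.

```bash
python3 - <<'E' | grep -v "^[AB] \["
from s import *
e=pickle.load(open("d2.pkl","rb")); d0=pickle.load(open("d0.pkl","rb")); tcp=e["s"]["tcp_pos"]; T=Ro.from_euler("xyz",e["s"]["orientation"],degrees=True).as_matrix()
print("cap top/side",tri([ray(d0["top"],(250,200.5)),ray(d0["side"],(289.5,134.75))]))
print("dot top/side",tri([ray(d0["top"],(377.75,207.25)),ray(d0["side"],(349.75,244.5))]), "wrist",dot)
w=e["wrist"]
P=[onz(w,p,.268,True) for p in((348,180.3),(380.9,231.7),(342.7,185.7),(376,234.7))]
for a,b in((0,1),(2,3)):
    t=P[b]-P[a]; print("panel yaw",np.degrees(np.arctan2(t[1],t[0]))+90,"len",np.linalg.norm(t),"mid rel axis",((P[a]+P[b])/2-tcp)[:2])
H=cv2.cvtColor(w["frame"],cv2.COLOR_RGB2HSV); m=(H[...,0]>50)&(H[...,0]<85)&(H[...,1]>120); m[:280]=0;m[320:]=0;m[:,:300]=0;m[:,345:]=0
_,c,st=comp(m,0); print("cap px",c,st)
q=onplane(w,c,tcp+T@[0,0,.125],T[:,2],True); print("cap in tool",T.T@(q-tcp))
# same for C before
print("tip nozzle n/a")
x,y,n=frame(np.radians(-5.8)); F=dot-.018*n; H=hsv("A")
for sat in(120,150,180):
    ym=(H[...,0]>12)&(H[...,0]<34)&(H[...,1]>sat)&(H[...,2]>90); ym[:203]=0; ym[246:]=0; ym[:,:290]=0; ym[:,350:]=0; ym=comp(ym,0)[0]
    pt=np.array([onplane(d["A"],p,F+.005*n,n,True) for p in np.argwhere(ym)[:,::-1]])-F
    v=np.c_[pt@x,pt@y]; rr=np.hypot(*v.T); b=np.degrees(np.arctan2(v[:,1],v[:,0]))
    print(sat,ym.sum(),"centroid",np.degrees(np.arctan2(*v.mean(0)[::-1])),"barbs",b.min(),b.max(),(b.min()+b.max())/2,"tip",b[rr>rr.max()-2e-3].mean(),[round(b[(rr>k)&(rr<k+.004)].mean(),1) for k in(.016,.02,.024,.028,.032,.036,.04)])
E
```

```text
cap top/side (array([0.52399888, 0.17422684, 0.18702804]), [0.00026805107797062876, 0.0002680510779706263])
dot top/side (array([ 0.55028999, -0.1951321 ,  0.0620095 ]), [0.0005439639684643548, 0.0005439639684642421]) wrist [ 0.54784496 -0.19344809  0.07102583]
panel yaw -41.67156038656253 len 0.040171731756592464 mid rel axis [ 0.02426388 -0.01938347]
panel yaw -40.547708387083645 len 0.03912236002265183 mid rel axis [ 0.02085334 -0.01709169]
cap px [321.8340249  297.85892116] [308 292  29  11 241]
cap in tool [ 0.00501705 -0.00167474  0.125     ]
tip nozzle n/a
120 534 centroid -18.131786565562386 barbs -46.23285349098593 9.723374835225842 -18.254739327880046 tip -18.35003885197592 [np.float64(-19.5), np.float64(-19.0), np.float64(-17.7), np.float64(-17.6), np.float64(-18.0), np.float64(-18.2), np.float64(-18.5)]
150 515 centroid -18.075468008671066 barbs -46.23285349098593 9.723374835225842 -18.254739327880046 tip -18.549404967977356 [np.float64(-19.5), np.float64(-18.7), np.float64(-18.3), np.float64(-17.5), np.float64(-18.0), np.float64(-17.8), np.float64(-18.5)]
180 492 centroid -18.119627039533572 barbs -45.05496500645987 8.420561129485586 -18.31720193848714 tip -18.326303613267935 [np.float64(-19.5), np.float64(-18.4), np.float64(-18.0), np.float64(-17.3), np.float64(-18.4), np.float64(-17.7), np.float64(-18.4)]
```

```bash
python3 - <<'E' | grep -v "^[AB] \["
from s import *
e=pickle.load(open("d2.pkl","rb")); d0=pickle.load(open("d0.pkl","rb"))
def show(n,w,pos,rpy):
    T=Ro.from_euler("xyz",rpy,degrees=True).as_matrix(); R=np.array(w["R"]); print(n,(T.T@(-R.T@w["t"]-pos)).round(4),(R@T).round(4).tolist())
show("A",d["A"],[.549,-.196,.37],[180,0,172]);show("B",d["B"],[.52,-.11,.40],[180,0,172]);show("C",d["C"],[.518013,.164973,.419993],[-180,0,15])
show("d2",e["wrist"],e["s"]["tcp_pos"],e["s"]["orientation"])
for k in("top","side"): print(k,onz(d0[k],{"top":(377.75,207.25),"side":(349.75,244.5)}[k],.0712),onz(d0[k],{"top":(250,200.5),"side":(289.5,134.75)}[k],.193))
w=e["wrist"]["frame"]
# holder mouth in C/d2 for offset check: fingers in view
for row in (250,265,280): 
    print(row,[tuple(w[row,c]) for c in range(290,356,6)])
E
```

```text
C [ 0.0786 -0.0016  0.0206] [[0.0006, 1.0, -0.0002], [-0.9579, 0.0005, -0.2872], [-0.2872, 0.0004, 0.9579]]
d2 [ 0.0787 -0.0017  0.0207] [[0.0007, 1.0, -0.0002], [-0.9578, 0.0006, -0.2873], [-0.2873, 0.0004, 0.9578]]
top [ 0.54900268 -0.19388714  0.0712    ] [0.523086   0.17300985 0.193     ]
side [ 0.54652113 -0.20065407  0.0712    ] [0.52154371 0.16818063 0.193     ]
250 [(np.uint8(18), np.uint8(12), np.uint8(14)), (np.uint8(15), np.uint8(17), np.uint8(18)), (np.uint8(17), np.uint8(18), np.uint8(18)), (np.uint8(21), np.uint8(18), np.uint8(22)), (np.uint8(26), np.uint8(23), np.uint8(24)), (np.uint8(22), np.uint8(18), np.uint8(16)), (np.uint8(14), np.uint8(14), np.uint8(17)), (np.uint8(10), np.uint8(14), np.uint8(14)), (np.uint8(21), np.uint8(16), np.uint8(20)), (np.uint8(18), np.uint8(19), np.uint8(14)), (np.uint8(21), np.uint8(13), np.uint8(20))]
265 [(np.uint8(13), np.uint8(10), np.uint8(12)), (np.uint8(17), np.uint8(20), np.uint8(14)), (np.uint8(28), np.uint8(22), np.uint8(22)), (np.uint8(23), np.uint8(17), np.uint8(19)), (np.uint8(13), np.uint8(13), np.uint8(17)), (np.uint8(18), np.uint8(17), np.uint8(18)), (np.uint8(22), np.uint8(18), np.uint8(17)), (np.uint8(17), np.uint8(14), np.uint8(17)), (np.uint8(11), np.uint8(14), np.uint8(8)), (np.uint8(23), np.uint8(17), np.uint8(24)), (np.uint8(15), np.uint8(13), np.uint8(20))]
280 [(np.uint8(17), np.uint8(13), np.uint8(10)), (np.uint8(22), np.uint8(18), np.uint8(18)), (np.uint8(21), np.uint8(20), np.uint8(15)), (np.uint8(26), np.uint8(30), np.uint8(28)), (np.uint8(28), np.uint8(25), np.uint8(28)), (np.uint8(21), np.uint8(19), np.uint8(25)), (np.uint8(25), np.uint8(27), np.uint8(26)), (np.uint8(19), np.uint8(17), np.uint8(25)), (np.uint8(23), np.uint8(20), np.uint8(23)), (np.uint8(23), np.uint8(21), np.uint8(21)), (np.uint8(25), np.uint8(26), np.uint8(24))]
```

The wrist camera's pose error is a constant world offset of about (-0.3, +1.6) mm, since camera-in-tool flips with yaw. The corrected dot is (0.5481, -0.1950, 0.071), which agrees with the top camera. The arrow bears -18.2° from up-slope and the panel is at yaw -41.3°. Moving to the pre-contact pose.

```bash
cat > t.py <<'E'
from h import *
def target(panel=-41.3,arrow=-18.2,psi=-5.8,rpy0=(-179.9985,.0999,14.9985)):
    x=Ro.from_euler("ZY",[psi,-20],degrees=True).as_matrix()   # station-face frame
    W=x@Ro.from_euler("z",arrow,degrees=True).as_matrix()      # desired torch frame
    T=Ro.from_euler("xyz",rpy0,degrees=True).as_matrix()
    # torch lay along the tool axis when grasped
    z=-T[:,2]; p=np.array([np.cos(np.radians(panel)),np.sin(np.radians(panel)),0]); p-=z*(p@z); p/=np.linalg.norm(p)
    G=T.T@np.c_[p,np.cross(z,p),z]
    return Ro.from_matrix(W@G.T).as_euler("xyz",degrees=True), x[:,2], W
DOT=np.array([.5481,-.1950,.0710])
E
python3 - <<'E'
from station import r
from t import *
o,n,W=target(); print("rpy",o,"n",n,"panel dir",W[:,0])
pos=lambda h:DOT+n*(h+.303)
q=r.inverse_kinematics(pos(.08),o); print(q); q2=r.inverse_kinematics(pos(0),o); print(q2)
r.reach(pos(.08),o); print(r.sense()["clock"])
r.servo_line(pos(.025),speed=.08); r.wait(.4)
s=r.sense(); print(s["clock"],s["tcp_pos"]-pos(.025),s["orientation"],s["contact_force"],s["contact_force"]@n)
d={k:r.snapshot(k) for k in("wrist","top","side")}; d["s"]=s; pickle.dump(d,open("d3.pkl","wb"))
T=Ro.from_euler("xyz",s["orientation"],degrees=True).as_matrix(); tip=s["tcp_pos"]+T[:,2]*.303
z=lambda f,u,v,w,h,W_,H:cv2.resize(f[v-h//2:v+h//2,u-w//2:u+w//2,::-1],(W_,H),interpolation=cv2.INTER_CUBIC)
for k in("top","side"): print(k,"tip",proj(d[k],tip),"dot",proj(d[k],DOT))
u=proj(d["side"],tip).astype(int); v=proj(d["top"],tip).astype(int)
cv2.imwrite("pics/p1.png",np.vstack([np.hstack([z(d["side"]["frame"],u[0],u[1]-10,80,60,400,300),z(d["top"]["frame"],*v,80,60,400,300)]),cv2.resize(d["wrist"]["frame"][80:320,:,::-1],(800,300))]))
print(u,v)
E
```

```text
rpy [167.34277468 -15.61387217  34.04088237] n [-0.34026924  0.03456329  0.93969262] panel dir [ 0.85654842 -0.40094709  0.32490958]
[-30.85662999 -25.25722862  95.87152244   8.33022668  91.12544932
  28.3495352 ]
[-29.29577588 -22.21136691 101.27402822   7.90425898  82.54932762
  28.64966591]
12.9583
14.2 [-3.92539064e-05 -5.39485776e-06  2.66579783e-04] [167.31855329 -15.62483541  34.04528727] [ 0.12315659 -1.00630977 -1.61792896] -1.5970436814915423
top tip [378.99244081 208.84688449] dot [378.0967283  207.57338481]
side tip [346.84996447 238.82553085] dot [349.34294933 242.86427852]
[346 238] [378 208]
```

View pics/p1.png

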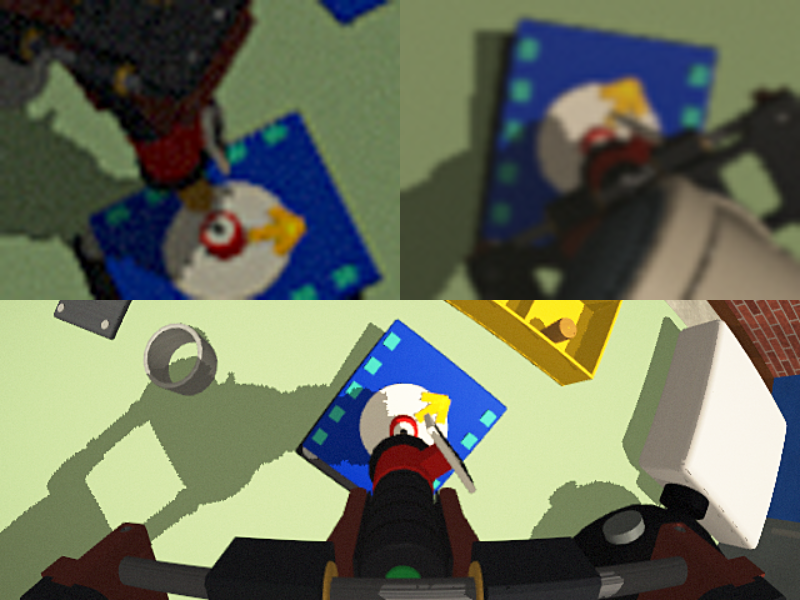

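The side view shows the copper tip end at about (347,239), as predicted, hovering over the dot at (349.3,243.5). The panel is on the arrow side. Now I'll press down gently, watching the force along the face normal.

```bash
cat > f.py <<'E'
from station import r
from t import *
o,n,W=target()
pos=lambda h:DOT+n*(h+.303)
def fn(k=6):
    F=[]
    for _ in range(k): r.wait(.04); F.append(r.sense()["contact_force"])
    return np.mean(F,0)
E
python3 - <<'E'
from f import *
b=fn(10); print("base",b,b@n)
np.save("base.npy",b)
h=.025; r.servo_line(pos(.006),speed=.05); h=.006
r.wait(.2); print(h,(fn()-b)@n)
while h>-.012:
    h-=.001; r.servo_line(pos(h),speed=.02); r.wait(.08); F=fn(4)-b; f=F@n
    s=r.sense(); print(round(h,4),round(f,2),F.round(2),round(float((s["tcp_pos"]-pos(0))@n),4),round(s["clock"],2))
    if f>2.6: break
E
```

```text
base [ 0.06371227  0.14839333 -2.62166254] -2.480107306318452
0.006 0.6761163095923126
0.005 -0.12 [ 0.08 -0.14 -0.1 ] 0.005 16.25
0.004 0.35 [-0.11 -0.32  0.34] 0.004 16.75
0.003 0.68 [-0.53 -0.49  0.55] 0.003 17.25
0.002 0.04 [ 0.08 -0.15  0.07] 0.002 17.75
0.001 0.17 [ 0.04 -0.51  0.21] 0.001 18.25
0.0 0.78 [-0.24 -0.17  0.75] 0.0001 18.75
-0.001 1.42 [-0.03 -0.16  1.5 ] -0.0009 19.25
-0.002 1.68 [-0.07 -0.19  1.77] -0.0019 19.75
-0.003 2.73 [-0.59 -0.12  2.7 ] -0.0029 20.25
```

Run:
```python
from f import *
b=np.load("base.npy")
h=-.004; r.servo_line(pos(h),speed=.02); r.wait(.2); F=fn(30)-b; print(h,F.round(2),F@n)
s=r.sense(); print(s["clock"],s["torque"],s["opening"],s["tcp_pos"]-pos(h),s["orientation"]-o)
d={k:r.snapshot(k) for k in("wrist","top","side")}; d["s"]=s; pickle.dump(d,open("d4.pkl","wb"))
z=lambda f,u,v,w,h,W_,H:cv2.resize(f[v-h//2:v+h//2,u-w//2:u+w//2,::-1],(W_,H),interpolation=cv2.INTER_CUBIC)
u=proj(d["side"],DOT).astype(int); print(u)
cv2.imwrite("pics/q1.png",np.hstack([z(d["side"]["frame"],u[0],u[1]-8,60,75,400,500),z(d["wrist"]["frame"],345,190,80,100,400,500)]))
T=Ro.from_euler("xyz",s["orientation"],degrees=True).as_matrix(); tip=s["tcp_pos"]+T[:,2]*.303
for off in(0,5,-5):
    A=W@Ro.from_euler("z",off,degrees=True).as_matrix()
    print(off,[proj(d["wrist"],tip+A@[q,p,.102]+[-.0003,.0016,0],True).round(1).tolist() for q in(.032,.028) for p in(.021,-.021)])
```

```text
-0.004 [-0.32 -0.4   2.84] 2.7616738478330913
21.95 [-0.1682787   0.19412772 -0.04137883] 0.0297112438932569 [ 5.98598992e-06 -1.23831769e-05  2.60054230e-05] [-2.87497231e-03 -2.86697817e-03  9.03423808e-05]
[349 242]
0 [[347.4, 180.3], [382.0, 233.6], [341.8, 183.9], [376.7, 236.9]]
5 [[342.2, 178.4], [382.1, 228.8], [337.0, 182.4], [377.1, 232.5]]
-5 [[352.3, 182.6], [381.5, 238.4], [346.4, 185.7], [376.0, 241.2]]
```

View pics/q1.png

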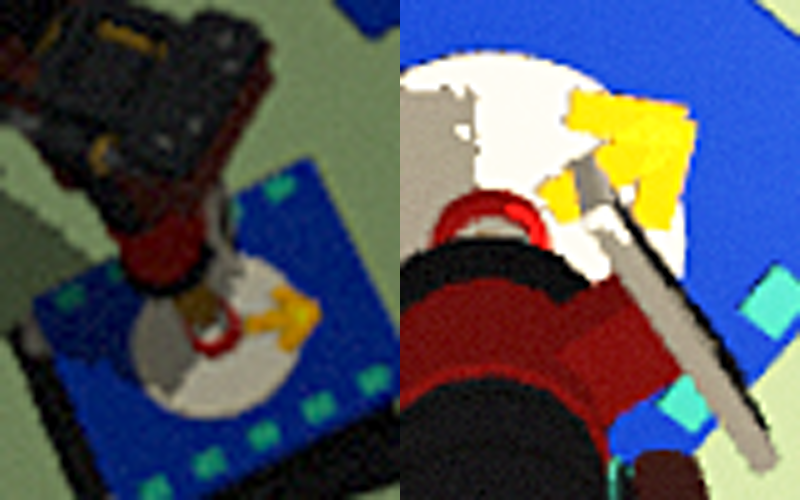

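The tip sits on the pad's dot, and the panel strip and arrow line up with the prediction to within about 1°. One numeric check of centring and bearing from this frame, then trim the force.

Run:
```python
from t import *
from scipy.optimize import least_squares
d=pickle.load(open("d4.pkl","rb")); s=d["s"]; w=d["wrist"]; o,n,W=target()
T=Ro.from_euler("xyz",s["orientation"],degrees=True).as_matrix(); tip=s["tcp_pos"]+T[:,2]*.303; off=np.array([-.0003,.0016,0])
B=Ro.from_euler("ZY",[-5.8,-20],degrees=True).as_matrix()
H=cv2.cvtColor(w["frame"],cv2.COLOR_RGB2HSV).astype(int)
# outer upper rim of the red ring: first red pixel in each column
red=((H[...,0]<8)|(H[...,0]>172))&(H[...,1]>150)&(H[...,2]>70)
pts=[]
for u in range(312,334):
    v=[v for v in range(170,200) if red[v,u]]
    if v: pts.append((u,v[0]-.5))
P=np.array([onplane(w,p,tip+off,n,True)-off-tip for p in pts]); q=np.c_[P@B[:,0],P@B[:,1]]
f=least_squares(lambda c:np.hypot(*(q-c).T)-.012,[0,0],loss="soft_l1",f_scale=.0005); print("pad centre rel tip (up,left) mm",f.x*1e3,np.abs(f.fun).mean()*1e3,len(pts))
ye=(H[...,0]>20)&(H[...,0]<34)&(H[...,1]>160); ye[:155]=0; ye[190:]=0; ye[:,:330]=0; ye[:,370:]=0
F=tip-(.018-.0045-.005)*n
Y=np.array([onplane(w,p,F+off,n,True)-off-F for p in np.argwhere(ye)[:,::-1]]); a=np.c_[Y@B[:,0],Y@B[:,1]]-f.x*0
rr=np.hypot(*a.T); b=np.degrees(np.arctan2(a[:,1],a[:,0])); print("arrow tip bearing",b[rr>rr.max()-.003].mean(),rr.max(),"barbs",b.min(),b.max(),ye.sum())
m=[onplane(w,p,tip+.102*n+off,n,True)-off-tip for p in((347.5,178.5),(379.5,230.5))]; t=m[1]-m[0]
print("panel bearing",np.degrees(np.arctan2(t@B[:,1],t@B[:,0]))+90,np.linalg.norm(t))
print("side px tip/dot",proj(d["side"],tip),"ring (seen) ~350.4,246.0")
```

```text
pad centre rel tip (up,left) mm [1.43263089 0.68765201] 0.2228460181696433 22
arrow tip bearing -17.699274661294506 0.04634885751791639 barbs -45.08205842468389 9.917260189661588 452
panel bearing -19.5406407879955 0.04006599733789097
side px tip/dot [349.75262412 243.48667058] ring (seen) ~350.4,246.0
```

Bearings agree within about 2° (arrow -17.7 to -18.2°, panel -18.2 to -19.5°), and the tip is within about 1.6 mm of the dot. The free-air readings show the force baseline about 0.3 N too negative, so the pad is only about 4 mm in. I'll advance 1.5 mm, check, and hand in.

Run:
```python
from f import *
b=np.load("base.npy")+.3*n
r.servo_line(pos(-.0055),speed=.02); r.wait(.3); F=fn(40)-b; print(F.round(2),F@n)
s=r.sense(); print(s["clock"],s["opening"],s["joint_vel"].round(2),s["tcp_pos"]-pos(-.0055))
f=F@n
if 2.4<f<4: r.hand_in(); print("handed in")
```

```text
[-0.39 -0.35  3.24] 3.1618380249403155
24.3167 0.0293914157194263 [-0.12 -0.06 -0.04  0.02 -0.1  -0.02] [-3.34756871e-07 -5.41957338e-06  1.74685934e-05]
the job is handed in; nothing more can be done
handed in
```

I lifted the torch straight out of its holder and turned it so the checked panel faces the way the arrow points. I then rested the tip on the pad, square to the blue face. I handed the job in at 24.3 s with the torch still held, still and pressed.

Last checks:
- **Force:** about 3.2 N along the face normal, which puts the pad about 5.5 mm in, nowhere near its stop. The zero reading drifts by a few tenths of a newton (I corrected it by 0.3 N), so the depth could be about 1 mm off.
- **Direction:** measured from straight up the slope, the arrow points between -17.7° and -18.2°. The panel was set to -18.2°. A rough look at its top edge in the last picture gave -19.5°, so it is right to about 2°.
- **Centring:** the last wrist picture put the pad centre about 1.6 mm from the tip. That is within what the cameras can resolve, so I left it.
- **Stillness:** the arm was at rest within 0.02 mm of its commanded pose, and the grip had not slipped.

Two camera readings disagreed:
- **Top and side views:** these put the dot about 9 mm lower than the wrist camera did. Contact came about 1 mm above the wrist camera's height, so I relied on that one.
- **Wrist camera:** it had a steady offset of about 1.6 mm, which I corrected.

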